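Make up two parts kits from the bench stock

TASK

Make up two kits in the two grey trays from the parts in the middle of the bench: the small glass bottle and the black rubber stopper go in the rectangular tray, the white screw-top jar and the wide spare cap in the round tray. In each tray the container (bottle or jar) stands in the compartment next to the thumb tab and its smaller companion (stopper or cap) lies in the other compartment, every one upright as it stands on the bench, flat on the tray floor. Set bottle and jar down gently instead of dropping them, and leave the other things alone, the small blue cap, the marker and the pump bottle included.

Things in the scene. Friction and masses are not known exactly. Their poses are not given: they have to be found in the camera images.
- glass_bottle: Small round glass bottle with a blue screw cap, 57 mm in diameter, 118 mm tall; straight body up to about 65 mm, shoulder above, narrower neck and cap. About 0.19 kg (0.13 to 0.25). Origin: centre of the underside, z up along the bottle. Stands upright.
- screw_jar: White round plastic jar with screw top, 64 mm in diameter, 82 mm tall, nearly straight sided, in the middle of the bench (not the jar by the back wall). About 0.14 kg (0.10 to 0.18). Origin: centre of the underside, z up. Stands upright.
- stopper: Black round rubber stopper, a plain short cylinder 43 mm in diameter, 27 mm tall, 30 g. Origin: centre of the underside, z up.
- wide_cap: Wide spare screw cap, red, ribbed, 62 mm in diameter, 26 mm tall, lying closed top up, 12 g. Origin: centre of the underside, z up.
- box_tray: Rectangular tray, 188 mm (x) by 96 mm (y), plus tab. Fixed, grey, 4 mm walls, rim 14 mm and inner floor 4 mm above the bench. A divider (4 mm thick, 12 mm high) along y makes two equal compartments, centred at x = +46 and -46 mm. A flat thumb tab with dark eyelet, below rim height, sticks out at the +x end only. Origin: centre of underside. Compartments 88 x 88 mm inside. The tab adds 28 mm.
- round_tray: Round tray, 194 mm in diameter plus tab. Fixed, grey, 4 mm walls, rim 14 mm and inner floor 4 mm above the bench. A divider (4 mm thick, 12 mm high) along y makes two equal compartments, centred at x = +46 and -46 mm. A flat thumb tab with dark eyelet, below rim height, sticks out at the +x end only. Origin: centre of underside. Compartments: half discs, inner radius 93 mm. The tab adds 28 mm.
- small_cap: Bystander, to be left alone: small blue spare screw cap, 46 mm in diameter, 26 mm tall. Origin: centre of the underside.
- marker: Bystander, to be left alone: grey felt marker with black cap lying flat, 130 mm long (along its y), 20 mm wide, 22 mm high. Origin: centre of the underside.
- soap: Bystander, to be left alone: white pump bottle with a blue pump head, 44 x 62 mm, 180 mm tall. Origin: centre of the underside.

How it is judged:
At the end, for the whole second after the job is handed in: Rectangular tray: bottle tab side, stopper other side; round tray: jar tab side, wide cap other side. Each centre at least 20 mm from the divider and within 80 mm of the tray centre, underside within 4 mm of the tray floor, upright within 0.1 rad, at rest, released (x of glass_bottle in the frame of box_tray above 0.02 m and horizontal distance between each of glass_bottle, stopper and box_tray below 0.08 m and z of glass_bottle in the frame of box_tray between 0 and 0.008 m and angle between each of glass_bottle, stopper, screw_jar, wide_cap's own z axis and vertical below 0.1 rad and linear speed of each of glass_bottle, stopper, screw_jar, wide_cap below 0.02 m/s and x of stopper in the frame of box_tray below -0.02 m and z of stopper in the frame of box_tray between 0 and 0.008 m and x of screw_jar in the frame of round_tray above 0.02 m and horizontal distance between each of screw_jar, wide_cap and round_tray below 0.08 m and z of screw_jar in the frame of round_tray between 0 and 0.008 m and x of wide_cap in the frame of round_tray below -0.02 m and z of wide_cap in the frame of round_tray between 0 and 0.008 m); the robot touches nothing.
It fails at once if the small blue cap is moved by more than 25 mm (distance of small_cap from where it was at the start of the episode above 0.025 m).
It fails at once if the marker is moved by more than 25 mm (distance of marker from where it was at the start of the episode above 0.025 m).
It fails at once if the pump bottle is moved by more than 25 mm (distance of soap from where it was at the start of the episode above 0.025 m).
It fails at once if the glass bottle is dropped: falls at more than 0.7 m/s (a fall of about 25 mm) while no finger holds it (linear speed of glass_bottle above 0.7 m/s and contact force between glass_bottle and the fingers below 0.05 N).
It fails at once if the jar is dropped: falls at more than 0.7 m/s (a fall of about 25 mm) while no finger holds it (linear speed of screw_jar above 0.7 m/s and contact force between screw_jar and the fingers below 0.05 N).
It also fails if it takes over 118 s, if anything falls off the work surface, if the arm or the gripper's body presses on something with over 40 N, if the wrist force passes 120 N, or if a joint passes its speed limit or range.

ROBOT

A 6-joint arm with a two-finger parallel gripper is mounted at the origin on a cart in front of the work surface, level with it; the furniture and walls round the work are solid. World frame = base frame: x ahead of the robot, y to its left, z up, the work surface at z = 0. Lengths are in m, angles in rad, forces in N, time in s.
With the tool pointing down it reaches from about 0.3 to 0.875 m from the base axis. Payload 4.2 kg.
Tool frame: the origin (TCP) lies midway between the tips of the shut fingers; the grasp point (between the pads) lies 19 mm behind it; z points along the fingers, y is the direction in which the jaws open and shut (so a half turn about z gives the same grasp; the last joint's range is limited). The gripper opens to 85 mm and grips with 20 to 120 N. Pads are 22 mm wide; open, the fingers measure 114 mm over their backs; the gripper's body (76 mm by 85 mm) begins 54 mm behind the grasp point. The pads swing forward as they close: fully open they stand 13 mm farther back than shut.
Start: joints at [-1.287, 0.32, 1.565, -0, 1.257, -0.02], TCP at [0.172, -0.549, 0.231] pointing down, gripper open.
Joint ranges: [-3.11, 3.11], [-0.84, 2.01], [0.21, 2.61], [-1.34, 4.49], [0.05, 2.63], [-2.56, 2.56]. Speed limits (rad/s): [2.57, 2.57, 3.14, 3.14, 3.14, 3.14].

INTERFACE

Orientations are given as a unit quaternion [x, y, z, w].
In Python, from cell import robot gives the robot as it stands.
- The arm moves only by the tool drive_tool, never from a script. Its argument "moves" is a list of rows, each a list of 7 numbers: the turn, a rotation vector about the tool's x, y, z in degrees, then the shift along the tool's x, y, z in m, then the opening, from 0 (shut) to 1 (fully open). In form: [[rx, ry, rz, tx, ty, tz, hand], ...]. A call has 1 to 12 rows; each row is the pose to reach, as a shift and turn from the pose measured when the call began, along the tool's axes at that moment; what a row does not reach only later rows make up. A row lasts 1/10 s, in which the tool goes at most 50 mm and 8.59 degrees, less where a joint would pass 70% of its speed; a pose out of reach is approached as far as the arm can. A call with a gripper value outside its range is refused whole. The fingers move at their own pace and stop on an object; the grip force is fixed at half the most. Time passes only in rows, so rows that repeat a pose let the fingers close. It gives the time, the measured TCP pose, the force and the opening at its end, in the units of the state.
- robot.observe(): the state, without advancing time (a new reading comes with each control period).
- robot.read_camera(name): name is "scene" or "top" or "wrist"; returns (picture, depth): 400x640x3 uint8, red, green, blue; 400x640 float32, m along the optical axis (not along the pixel's ray), 0 where there is no reading.
- robot.camera_params(name): a dict with "K" (3x3 intrinsics, pixels), "pose" (4x4, takes a point from camera to world coordinates); the wrist camera has in their place "hand_eye" (4x4, takes a point from camera to tool coordinates, whose origin is the TCP and whose axes are the flange's). Camera axes: x right, y down, z forward; pixel columns grow to the right and rows downward; lengths in m; the calibration is good to about 2 mm. A picture is of the moment at which its call begins: read the wrist's pose just before it. camera_params takes no time and is no camera call.
- robot.finish_job(): hands the job in, once; it reports no verdict.
The state is a dict: "t": time; "q": joint angles; "joint_velocities": joint speeds; "joint_efforts": joint torques, N m; "ee_pos": TCP position; "ee_rot": TCP orientation; "force": force on the tool from outside, world axes, zero at the start; "torque": the same for the moment, N m; "width": finger opening in m.
Only numpy, scipy, OpenCV 4.12 (cv2) and the standard library are available. Lean on these libraries where they do the work, as an engineer would, in place of code of your own. Each camera call takes 0.05 s, during which the arm holds its last target.

## Working session

There is one attempt and no reset: what is moved stays moved. The work goes in short steps, Python scripts to look and compute and a tool call to move; the robot and the scene stay as the last step left them, time stands still between calls to the robot, and variables do not carry over. Pictures are saved under pics/ and viewed, and the job is handed in when it is done.

Besides the shell and the picture viewer there is one more tool, called after ">>>" as name(argument=value, ...) on one line, values as JSON. drive_tool: Moves the arm, as the interface text tells. Its arguments: {"type":"object","properties":{"moves":{"type":"array"}},"required":["moves"]}

```bash
mkdir -p pics; ls
python3 - <<'E'
from cell import robot
import cv2,numpy as np
s=robot.observe();print({k:np.round(v,3) for k,v in s.items()})
for n in ["top","scene"]:
    p,d=robot.read_camera(n)
    cv2.imwrite(f"pics/{n}0.png",p[:,:,::-1]); np.save(f"pics/{n}0.npy",d); np.save(f"pics/{n}0rgb.npy",p)
    c=robot.camera_params(n);print(n,np.round(c["K"],1).tolist(),np.round(c["pose"],3).tolist())
print(np.round(robot.camera_params("wrist")["hand_eye"],3))
E
```

```text
pics
{'t': np.float64(0.0), 'q': array([-1.287,  0.32 ,  1.566, -0.   ,  1.257, -0.02 ]), 'joint_velocities': array([0.001, 0.002, 0.002, 0.001, 0.   , 0.   ]), 'joint_efforts': array([ 3.0000e-03, -4.1551e+01, -2.3416e+01,  0.0000e+00,  8.0000e-03,
       -0.0000e+00]), 'ee_pos': array([ 0.172, -0.548,  0.23 ]), 'ee_rot': array([ 0.988,  0.151, -0.   , -0.001]), 'force': array([-0.03 , -0.273,  0.76 ]), 'torque': array([-0.015, -0.006, -0.007]), 'width': np.float64(0.086)}
top [[380.0, 0.0, 322.3], [0.0, 380.0, 199.5], [0.0, 0.0, 1.0]] [[-0.007, -0.99, 0.138, 0.45], [-1.0, 0.008, 0.003, -0.073], [-0.004, -0.138, -0.99, 1.147], [0.0, 0.0, 0.0, 1.0]]
scene [[419.0, 0.0, 317.3], [0.0, 419.0, 194.4], [0.0, 0.0, 1.0]] [[-0.833, -0.42, 0.36, 0.242], [-0.553, 0.616, -0.56, 0.503], [0.014, -0.666, -0.746, 0.783], [0.0, 0.0, 0.0, 1.0]]
[[-0.    -0.947 -0.322  0.083]
 [ 1.    -0.    -0.001  0.   ]
 [ 0.001 -0.322  0.947 -0.142]
 [ 0.     0.     0.     1.   ]]
```

View pics/top0.png

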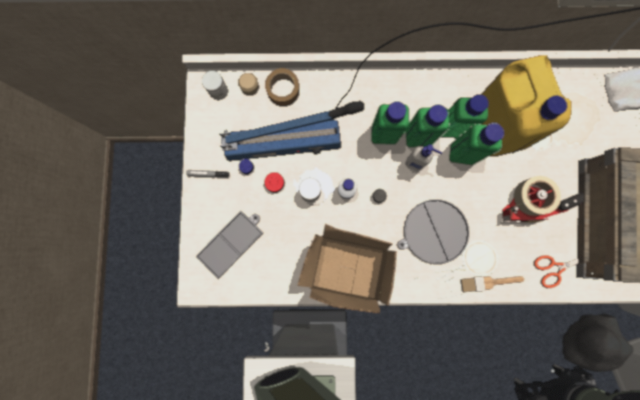

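View pics/scene0.png

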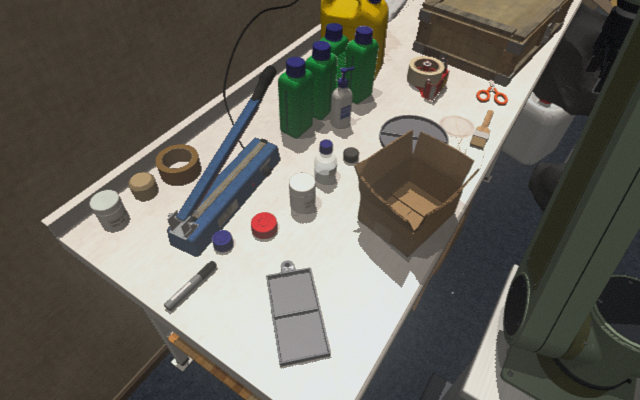

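```bash
cat > h.py <<'E'
import numpy as np,cv2
from cell import robot
from scipy.spatial.transform import Rotation as R
def cam(n):
    c=robot.camera_params(n); return np.array(c["K"]),np.array(c["pose"])
def ray(n,u,v,z,K=None,T=None):
    if K is None: K,T=cam(n)
    d=T[:3,:3]@np.linalg.inv(K)@np.array([u,v,1.]); o=T[:3,3]
    return o+d*(z-o[2])/d[2]
def cloud(d,K,T):
    v,u=np.mgrid[:d.shape[0],:d.shape[1]]
    P=np.stack([(u-K[0,2])/K[0,0]*d,(v-K[1,2])/K[1,1]*d,d],-1)
    return P@T[:3,:3].T+T[:3,3]
E
python3 - <<'E'
from h import *
for n in ["top","scene"]:
    K,T=cam(n);d=np.load(f"pics/{n}0.npy");rgb=np.load(f"pics/{n}0rgb.npy")
    P=cloud(d,K,T)
    hsv=cv2.cvtColor(rgb,cv2.COLOR_RGB2HSV)
    z=P[...,2]
    # table check
    print(n,'table z',[np.round(P[v,u],3).tolist() for u,v in ([(420,170),(240,290),(300,150)] if n=='top' else [(240,300),(130,260)])])
    inb=(P[...,0]>0.2)&(P[...,0]<0.95)&(P[...,1]>-0.5)&(P[...,1]<0.4)&(z>0.012)&(d>0)
    N,L,S,C=cv2.connectedComponentsWithStats(inb.astype(np.uint8))
    for i in range(1,N):
        if S[i,4]<40: continue
        q=P[L==i]; top=q[:,2].max(); t=q[q[:,2]>np.percentile(q[:,2],90)-0.012]
        print(S[i].tolist(),'zmax',round(top,3),'min',q[:,:2].min(0).round(3),'max',q[:,:2].max(0).round(3),'topmid',((t.min(0)+t.max(0))/2).round(3),'topsz',(t.max(0)-t.min(0)).round(3),rgb[L==i].mean(0).round())
E
```

```text
top table z [[0.697, -0.368, 0.012], [0.342, 0.175, 0.002], [0.757, -0.004, 0.033]]
[8, 0, 154, 2, 227] zmax 0.627 min [0.827 0.17 ] max [0.831 0.399] topmid [0.829 0.284 0.623] topsz [0.004 0.229 0.008] [79. 74. 68.]
[202, 83, 26, 17, 278] zmax 0.088 min [0.927 0.226] max [0.95  0.284] topmid [0.939 0.256 0.079] topsz [0.022 0.057 0.017] [134. 130. 124.]
[241, 87, 16, 9, 112] zmax 0.058 min [0.938 0.133] max [0.95  0.179] topmid [0.944 0.155 0.05 ] topsz [0.012 0.043 0.016] [112.  99.  81.]
[265, 87, 35, 19, 338] zmax 0.054 min [ 0.906 -0.   ] max [0.95  0.102] topmid [0.928 0.052 0.046] topsz [0.044 0.101 0.016] [116.  96.  75.]
[371, 94, 122, 77, 5546] zmax 0.222 min [ 0.695 -0.5  ] max [ 0.861 -0.22 ] topmid [ 0.789 -0.369  0.213] topsz [0.123 0.261 0.018] [52. 80. 68.]
[219, 100, 146, 74, 4462] zmax 0.254 min [ 0.691 -0.177] max [0.843 0.229] topmid [ 0.807 -0.104  0.221] topsz [0.037 0.145 0.066] [ 83.  92. 108.]
[186, 170, 44, 7, 251] zmax 0.028 min [0.682 0.214] max [0.703 0.344] topmid [0.692 0.279 0.02 ] topsz [0.02  0.131 0.016] [133. 128. 121.]
[264, 172, 21, 20, 324] zma
[... 2213 characters left out ...]

[139, 179, 20, 22, 281] zmax 0.058 min [0.936 0.13 ] max [0.95  0.178] topmid [0.944 0.154 0.049] topsz [0.013 0.047 0.017] [97. 85. 67.]
[95, 194, 35, 37, 751] zmax 0.087 min [0.924 0.224] max [0.95  0.284] topmid [0.938 0.254 0.079] topsz [0.024 0.058 0.016] [115. 112. 105.]
[251, 212, 27, 25, 522] zmax 0.03 min [0.631 0.045] max [0.693 0.104] topmid [0.662 0.074 0.023] topsz [0.063 0.059 0.014] [187.  67.  67.]
[164, 261, 53, 49, 533] zmax 0.024 min [0.678 0.213] max [0.702 0.342] topmid [0.69  0.278 0.018] topsz [0.024 0.129 0.012] [117. 115. 111.]
[266, 260, 65, 104, 694] zmax 0.02 min [0.377 0.108] max [0.576 0.303] topmid [0.477 0.205 0.016] topsz [0.199 0.196 0.008] [134. 131. 131.]
```

Run:
```python
import cv2
p=cv2.imread("pics/top0.png")
cv2.imwrite("pics/topz.png",cv2.resize(p[140:320,175:475],None,fx=2.66,fy=2.66,interpolation=cv2.INTER_CUBIC))
```

```text
(no output)
```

View pics/topz.png

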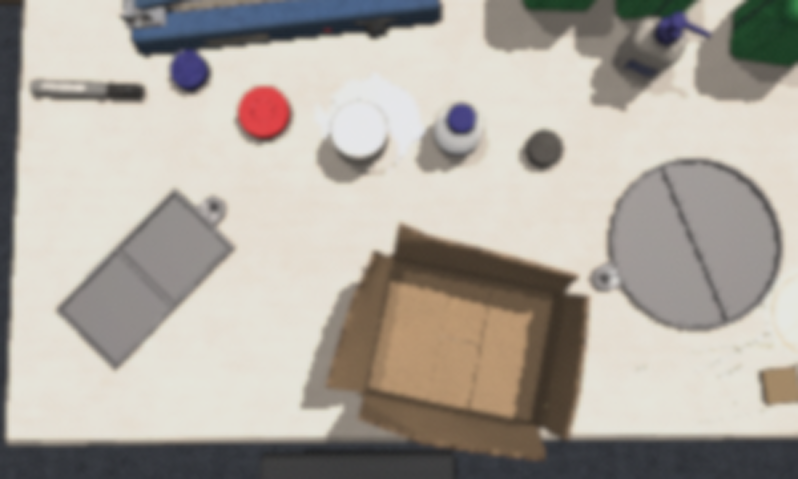

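```bash
python3 - <<'E'
from h import *
for n in ["top","scene"]:
    K,T=cam(n);d=np.load(f"pics/{n}0.npy");rgb=np.load(f"pics/{n}0rgb.npy");P=cloud(d,K,T)
    hsv=cv2.cvtColor(rgb,cv2.COLOR_RGB2HSV)
    m=((hsv[...,2]<175)&(hsv[...,1]<40)&(P[...,2]<0.025)&(P[...,2]>-0.01)).astype(np.uint8)
    for name,(x0,x1,y0,y1) in dict(box=(.3,.62,.06,.34),rnd=(.35,.65,-.54,-.25)).items():
        mm=m*((P[...,0]>x0)&(P[...,0]<x1)&(P[...,1]>y0)&(P[...,1]<y1)).astype(np.uint8)
        mm=cv2.morphologyEx(mm,cv2.MORPH_CLOSE,np.ones((5,5)))
        k=cv2.getStructuringElement(cv2.MORPH_ELLIPSE,(15,15))
        body=cv2.morphologyEx(mm,cv2.MORPH_OPEN,k)
        c=max(cv2.findContours(body,0,cv2.CHAIN_APPROX_NONE)[0],key=cv2.contourArea)[:,0]
        W=np.array([ray(n,u,v,.014,K,T)[:2] for u,v in c],np.float32)
        if name=='box': (ctr,sz,ang)=cv2.minAreaRect(W);print(n,'box',np.round(ctr,3),np.round(sz,3),round(ang,1))
        else:
            A=np.c_[2*W,np.ones(len(W))];s=np.linalg.lstsq(A,(W**2).sum(1),rcond=None)[0];ctr=s[:2]
            print(n,'rnd',s[:2].round(3),'R',np.sqrt(s[2]+s[:2]@s[:2]).round(4))
            if n=='top':
                dk=mm*(hsv[...,2]<85)
        tab=cv2.morphologyEx(mm&~cv2.dilate(body,np.ones((3,3))),cv2.MORPH_OPEN,np.ones((3,3)))
        N,L,S,C=cv2.connectedComponentsWithStats(tab)
        for i in range(1,N):
            if S[i,4]>15:
                p=ray(n,*C[i],.008,K,T)[:2];print('  tab?',S[i].tolist(),p.round(3),'dist',np.linalg.norm(p-ctr).round(3),'ang',np.degrees(np.arctan2(*(p-ctr)[::-1])).round(1))
    b=((hsv[...,0]>105)&(hsv[...,0]<135)&(hsv[...,1]>90)).astype(np.uint8)
    N,L,S,C=cv2.connectedComponentsWithStats(b)
    for i in range(1,N):
        if 30<S[i,4]<900:
            q=P[(L==i)&(d>0)];print('blue',S[i].tolist(),q.min(0).round(3),q.max(0).round(3))
    # big blue device near cap
    q=P[(P[...,0]>.68)&(P[...,0]<.85)&(P[...,2]>.03)]
    for y in np.arange(-.05,.2,.03):
        s=q[abs(q[:,1]-y)<.015]
        for x in np.arange(.68,.8,.02):
            t=s[abs(s[:,0]-x)<.01]
            if len(t): print('dev y%.2f x%.2f z%.3f'%(y,x,t[:,2].max()),end='; ')
        print()
E
python3 - <<'E'
import cv2
p=cv2.imread("pics/scene0.png")
cv2.imwrite("pics/scz.png",cv2.resize(p[125:275,200:400],None,fx=4,fy=4,interpolation=cv2.INTER_CUBIC))
E
```

```text
top box [0.481 0.203] [0.096 0.2  ] 45.6
top rnd [ 0.51  -0.405] R 0.0965
  tab? [383, 192, 4, 9, 32] [ 0.618 -0.258] dist 0.183 ang 53.7
  tab? [397, 242, 5, 7, 28] [ 0.47  -0.297] dist 0.115 ang 110.1
blue [467, 96, 21, 19, 304] [ 0.803 -0.495  0.192] [ 0.847 -0.448  0.22 ]
blue [542, 97, 24, 22, 369] [ 0.772 -0.655  0.246] [ 0.817 -0.608  0.28 ]
blue [387, 103, 19, 19, 280] [ 0.786 -0.284  0.191] [ 0.829 -0.239  0.222]
blue [426, 106, 21, 20, 298] [ 0.776 -0.388  0.186] [ 0.819 -0.343  0.222]
blue [481, 125, 22, 19, 326] [ 0.725 -0.529  0.187] [ 0.769 -0.482  0.221]
blue [422, 144, 11, 12, 73] [ 0.709 -0.398  0.028] [ 0.773 -0.341  0.182]
blue [240, 156, 13, 17, 136] [0.692 0.142 0.014] [0.739 0.178 0.034]
blue [344, 180, 9, 9, 63] [ 0.625 -0.152  0.113] [ 0.647 -0.13   0.123]
dev y-0.05 x0.74 z0.045; dev y-0.05 x0.76 z0.062; dev y-0.05 x0.78 z0.194; 
dev y-0.02 x0.76 z0.061; dev y-0.02 x0.78 z0.185; 
dev y0.01 x0.76 z0.062; dev y0.01 x0.78 z0.175; 
dev y0.04 x0.74 z0.039; dev y0.04 x0.76 z0.064; dev y0.04 x0.78 z0.164; 
dev y0.07 x0.68 z0.031; dev y0.07 x0.70 z0.032; dev y0.07 x0
[... 1179 characters left out ...]
65  -0.13   0.122]
blue [213, 230, 18, 15, 211] [0.692 0.141 0.023] [0.732 0.181 0.03 ]
dev y-0.05 x0.74 z0.046; dev y-0.05 x0.76 z0.064; dev y-0.05 x0.78 z0.194; 
dev y-0.02 x0.76 z0.062; dev y-0.02 x0.78 z0.185; 
dev y0.01 x0.76 z0.062; dev y0.01 x0.78 z0.176; 
dev y0.04 x0.74 z0.043; dev y0.04 x0.76 z0.063; dev y0.04 x0.78 z0.166; 
dev y0.07 x0.74 z0.058; dev y0.07 x0.76 z0.062; dev y0.07 x0.78 z0.154; 
dev y0.10 x0.74 z0.060; dev y0.10 x0.76 z0.128; dev y0.10 x0.78 z0.144; 
dev y0.13 x0.74 z0.062; dev y0.13 x0.76 z0.130; dev y0.13 x0.78 z0.133; 
dev y0.16 x0.74 z0.061; dev y0.16 x0.76 z0.118; dev y0.16 x0.78 z0.122; 
dev y0.19 x0.74 z0.095; dev y0.19 x0.76 z0.110; dev y0.19 x0.78 z0.110;
```

View pics/scz.png

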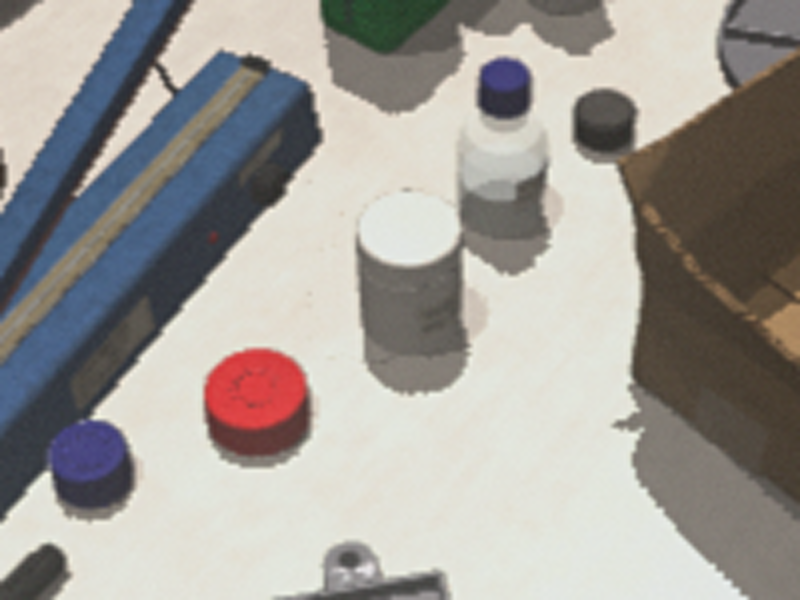

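Run:
```python
from h import *
for n in ["top","scene"]:
    K,T=cam(n);d=np.load(f"pics/{n}0.npy");rgb=np.load(f"pics/{n}0rgb.npy");P=cloud(d,K,T)
    hsv=cv2.cvtColor(rgb,cv2.COLOR_RGB2HSV)
    m=((hsv[...,2]<175)&(hsv[...,1]<40)&(P[...,2]<0.025)&(P[...,2]>-0.01)&(P[...,0]>.3)&(P[...,0]<.62)&(P[...,1]>.06)&(P[...,1]<.34)).astype(np.uint8)
    m=cv2.morphologyEx(m,cv2.MORPH_CLOSE,np.ones((5,5)))
    c=max(cv2.findContours(m,0,cv2.CHAIN_APPROX_NONE)[0],key=cv2.contourArea)[:,0]
    W=np.array([ray(n,u,v,.014,K,T)[:2] for u,v in c])
    a=np.radians(-44.5);ex=np.array([np.cos(a),np.sin(a)]);ey=np.array([-ex[1],ex[0]])
    X=W@ex;Y=W@ey
    far=X.min(); print(n,'X',X.min().round(3),X.max().round(3),'Y',Y.min().round(4),Y.max().round(4),np.ptp(Y).round(4))
    yc=(Y.min()+Y.max())/2
    # body end away from tab
    side=X[(abs(Y-yc)>.025)];print('body X',side.min().round(4),side.max().round(4),'len',np.ptp(side).round(4))
    tab=W[X>side.max()+.008];print('tab',tab.mean(0).round(3),'off y',(tab@ey).mean()-yc)
    xc=(side.min()+side.max())/2;print('ctr',(xc*ex+yc*ey).round(4),'from far',((far+.094)*ex+yc*ey).round(4))
```

```text
top X 0.1 0.313 Y 0.4324 0.5298 0.0974
body X 0.1003 0.2881 len 0.1877
tab [0.555 0.128] off y -0.0004237949871583879
ctr [0.4757 0.207 ] from far [0.4758 0.2069]
scene X 0.093 0.315 Y 0.4331 0.5298 0.0967
body X 0.0937 0.2898 len 0.1961
tab [0.558 0.127] off y 0.00041564037535662957
ctr [0.4742 0.209 ] from far [0.4706 0.2125]
```

```bash
cat >> h.py <<'E'
def go(x,y,z,yaw=None):
    s=robot.observe(); r=R.from_quat(s["ee_rot"]); M=r.as_matrix()
    cy=np.degrees(np.arctan2(M[1,0],M[0,0]))
    d=M.T@(np.array([x,y,z])-s["ee_pos"])
    if yaw is None: yaw=cy
    a=np.radians(yaw); Rt=np.array([[np.cos(a),np.sin(a),0],[np.sin(a),-np.cos(a),0],[0,0,-1.]])
    rv=np.degrees(R.from_matrix(M.T@Rt).as_rotvec())
    print('t',round(float(s["t"]),2),'pos',s["ee_pos"].round(4),'yaw',round(cy,1),'tilt',round(float(np.degrees(np.arccos(-M[2,2]))),2),'w',round(float(s["width"]),4),'F',np.round(s["force"],1),'q',np.round(s["q"],2))
    print('  rot',rv.round(1),'shift',d.round(4),'dist',np.linalg.norm(d).round(3))
E
python3 -c "
from h import *
go(.662,.076,.23,180)"
```

```text
t 0.1 pos [ 0.1719 -0.5483  0.2306] yaw 17.4 tilt 0.09 w 0.0856 F [ 0.1 -0.2  0.5] q [-1.29  0.32  1.57  0.    1.26 -0.02]
  rot [-0.000e+00 -1.000e-01 -1.626e+02] shift [ 0.6544 -0.4491  0.0013] dist 0.794
```

>>> drive_tool(moves=[[0,0,-162.6,0.654,-0.449,0,1],[0,0,-162.6,0.654,-0.449,0,1],[0,0,-162.6,0.654,-0.449,0,1],[0,0,-162.6,0.654,-0.449,0,1],[0,0,-162.6,0.654,-0.449,0,1],[0,0,-162.6,0.654,-0.449,0,1],[0,0,-162.6,0.654,-0.449,0,1],[0,0,-162.6,0.654,-0.449,0,1],[0,0,-162.6,0.654,-0.449,0,1],[0,0,-162.6,0.654,-0.449,0,1],[0,0,-162.6,0.654,-0.449,0,1],[0,0,-162.6,0.654,-0.449,0,1]])

```text
t: 1.3
ee_pos: [0.5429, -0.0746, 0.231]
ee_rot: [0.493, 0.87, 0.0, -0.0]
force: [0.6, -1.3, 0.6]
width: 0.0849
```

```bash
python3 -c "
from h import *
go(.662,.076,.23,180)"
```

```text
t 1.3 pos [ 0.5429 -0.0746  0.231 ] yaw 120.9 tilt 0.06 w 0.0849 F [ 0.6 -1.3  0.6] q [-0.16  0.28  1.63  0.    1.24 -0.7 ]
  rot [  0.   -0.  -59.1] shift [0.068  0.1795 0.0011] dist 0.192
```

>>> drive_tool(moves=[[0,0,-59.1,0.068,0.1795,0,1],[0,0,-59.1,0.068,0.1795,0,1],[0,0,-59.1,0.068,0.1795,0,1],[0,0,-59.1,0.068,0.1795,0,1],[0,0,-59.1,0.068,0.1795,0,1],[0,0,-59.1,0.068,0.1795,0,1],[0,0,-59.1,0.068,0.1795,0.05,1],[0,0,-59.1,0.068,0.1795,0.1,1],[0,0,-59.1,0.068,0.1795,0.1,1],[0,0,-59.1,0.068,0.1795,0.1,1]])

```text
t: 2.3
ee_pos: [0.662, 0.0761, 0.131]
ee_rot: [-0.0, 1.0, 0.0, -0.001]
force: [0.3, 0.3, 1.1]
width: 0.0858
```

```bash
cat >> h.py <<'E'
def wrist(fn):
    s=robot.observe(); p,d=robot.read_camera("wrist"); c=robot.camera_params("wrist")
    T=np.eye(4);T[:3,:3]=R.from_quat(s["ee_rot"]).as_matrix();T[:3,3]=s["ee_pos"]
    cv2.imwrite(fn,p[:,:,::-1]); return p,d,np.array(c["K"]),T@np.array(c["hand_eye"])
def red(m,K,T,z):
    c=max(cv2.findContours(m.astype(np.uint8),0,cv2.CHAIN_APPROX_NONE)[0],key=cv2.contourArea)[:,0]
    return np.array([ray(None,u,v,z,K,T)[:2] for u,v in c])
E
python3 - <<'E'
from h import *
p,d,K,T=wrist("pics/w1.png");P=cloud(d,K,T);hsv=cv2.cvtColor(p,cv2.COLOR_RGB2HSV)
m=((hsv[...,0]<8)|(hsv[...,0]>172))&(hsv[...,1]>120)&(P[...,2]>.022)
q=P[m&(d>0)];print(q.min(0).round(3),q.max(0).round(3),((q.min(0)+q.max(0))/2).round(4))
W=red(m,K,T,.026).astype(np.float32);print(cv2.minEnclosingCircle(W))
go(.662,.076,.05,180)
E
```

```text
[ 0.634 -0.001  0.022] [0.777 0.147 0.227] [0.7056 0.0729 0.1245]
((0.6619295477867126, 0.07442697882652283), 0.02937440201640129)
t 2.35 pos [0.6634 0.0762 0.1331] yaw 180.0 tilt 0.18 w 0.0855 F [0.7 0.3 0.4] q [ 0.1   0.53  1.48  0.    1.13 -1.47]
  rot [ 0.1  0.2 -0. ] shift [ 0.0016 -0.0003  0.0831] dist 0.083
```

View pics/w1.png

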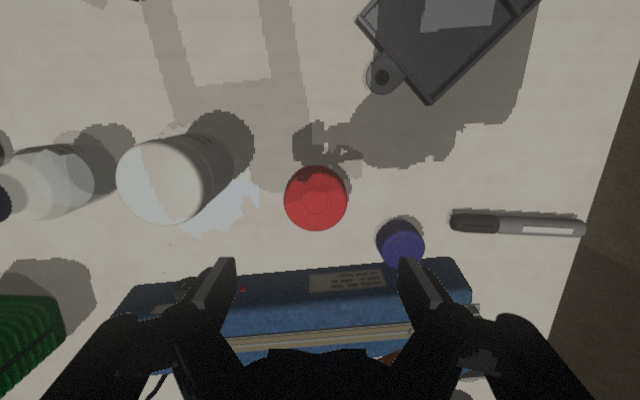

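>>> drive_tool(moves=[[0.1,0.2,0,0.0015,0.001,0.04,1],[0.1,0.2,0,0.0015,0.001,0.08,1],[0.1,0.2,0,0.0015,0.001,0.11,1],[0.1,0.2,0,0.0015,0.001,0.132,1],[0.1,0.2,0,0.0015,0.001,0.132,1],[0.1,0.2,0,0.0015,0.001,0.132,1],[0.1,0.2,0,0.0015,0.001,0.132,0],[0.1,0.2,0,0.0015,0.001,0.132,0],[0.1,0.2,0,0.0015,0.001,0.132,0],[0.1,0.2,0,0.0015,0.001,0.132,0],[0.1,0.2,0,0.0015,0.001,0.132,0],[0.1,0.2,0,0.0015,0.001,0.132,0]])

```text
t: 3.55
ee_pos: [0.6643, 0.0776, 0.0043]
ee_rot: [0.0, 1.0, 0.0, 0.002]
force: [-0.1, -0.2, 6.1]
width: 0.0599
```

```bash
python3 -c "
from h import *
go(.662,.075,.22,180)"
```

```text
t 3.55 pos [0.6643 0.0776 0.0043] yaw 180.0 tilt 0.28 w 0.0599 F [-0.1 -0.2  6.1] q [ 0.1   0.66  1.6  -0.    0.87 -1.47]
  rot [ 0.   0.3 -0. ] shift [ 0.0012 -0.0025 -0.2157] dist 0.216
```

>>> drive_tool(moves=[[0,0,0,0,0,-0.03,0],[0,0,0,0,0,-0.07,0],[0,0,0,0,0,-0.11,0],[0,0,0,0,0,-0.15,0],[0,0,0,0,0,-0.19,0],[0,0,0,0,0,-0.22,0],[0,0,0,0,0,-0.22,0]])

```text
t: 4.25
ee_pos: [0.6657, 0.0778, 0.2318]
ee_rot: [0.0, 1.0, 0.001, 0.009]
force: [-0.0, 0.7, -0.6]
width: 0.0597
```

Run:
```python
from h import *
p,d,K,T=wrist("pics/w2.png")
p,d=robot.read_camera("scene");cv2.imwrite("pics/s2.png",p[:,:,::-1])
go(.5265,-.448,.22,111)
```

```text
t 4.35 pos [0.6633 0.0775 0.226 ] yaw 180.0 tilt 0.45 w 0.0597 F [-0.5 -0.7 -0.8] q [ 0.1   0.47  1.35 -0.    1.32 -1.47]
  rot [ 0.3  0.4 69. ] shift [ 0.1368 -0.5256  0.0046] dist 0.543
```

View pics/w2.png

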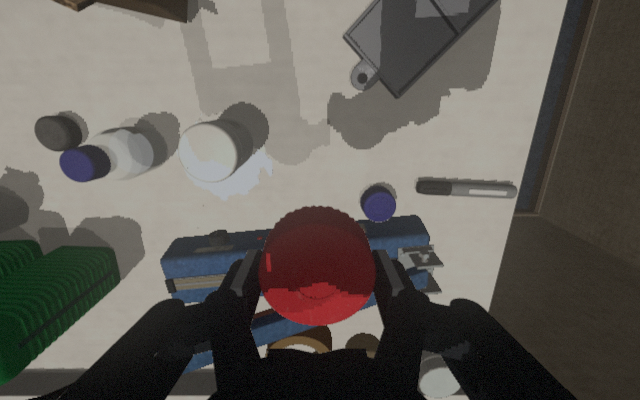

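View pics/s2.png

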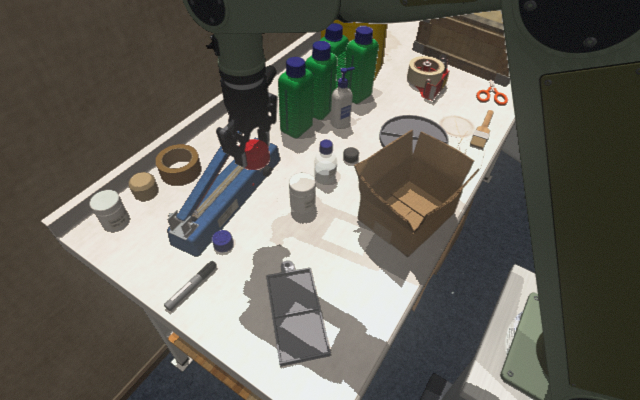

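```bash
cat > cap.py <<'E'
from h import *
def capplane(fn):
    p,d,K,T=wrist(fn);s=robot.observe();P=cloud(d,K,T);hsv=cv2.cvtColor(p,cv2.COLOR_RGB2HSV)
    m=((hsv[...,0]<8)|(hsv[...,0]>172))&(hsv[...,1]>120)&(d>0)&(np.linalg.norm(P-s["ee_pos"],axis=2)<.09)
    m=cv2.erode(m.astype(np.uint8),np.ones((5,5)))>0
    q=P[m];print(len(q),q.min(0).round(3),q.max(0).round(3))
    # ransac planes
    rng=np.random.default_rng(0)
    for k in range(2):
        best=None
        for i in range(300):
            a,b,c=q[rng.choice(len(q),3,replace=False)];n=np.cross(b-a,c-a)
            if np.linalg.norm(n)<1e-7: continue
            n/=np.linalg.norm(n);inl=abs((q-a)@n)<.0012
            if best is None or inl.sum()>best.sum(): best=inl
        u=q[best];c=u.mean(0);n=np.linalg.svd(u-c)[2][2];n*=np.sign(n@(T[:3,3]-c))
        print('plane n',n.round(3),'c',c.round(4),'ptp',np.ptp(u,axis=0).round(3),best.sum(),'tilt',np.degrees(np.arccos(n[2])).round(1))
        q=q[~best]
        if len(q)<50:break
E
python3 -c "
from cap import *
capplane('pics/w3.png')
p=cv2.imread('pics/w3.png');cv2.imwrite('pics/w3z.png',cv2.resize(p[180:350,200:440],None,fx=3,fy=3))
p=cv2.imread('pics/s2.png');cv2.imwrite('pics/s2z.png',cv2.resize(p[80:200,190:310],None,fx=5,fy=5,interpolation=cv2.INTER_CUBIC))
"
```

```text
7154 [0.636 0.049 0.245] [0.689 0.105 0.25 ]
plane n [-0.003  0.003  1.   ] c [0.6615 0.078  0.2475] ptp [0.053 0.056 0.003] 6911 tilt 0.2
plane n [0.005 0.093 0.996] c [0.6581 0.0798 0.2477] ptp [0.049 0.054 0.005] 146 tilt 5.3
```

View pics/w3z.png

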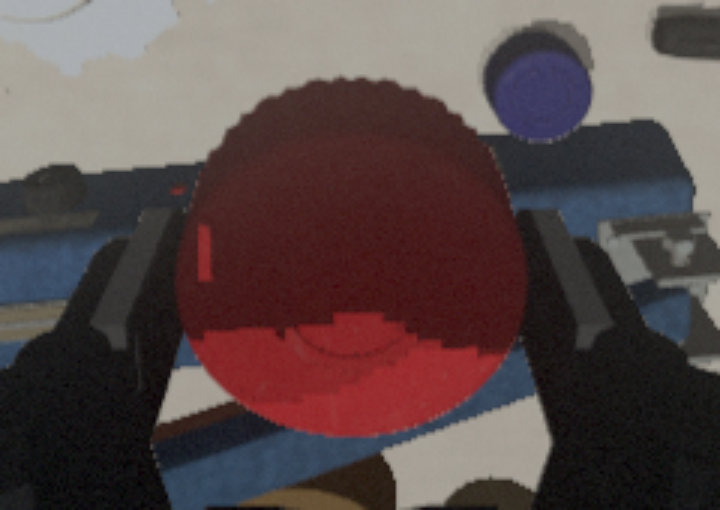

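View pics/s2z.png

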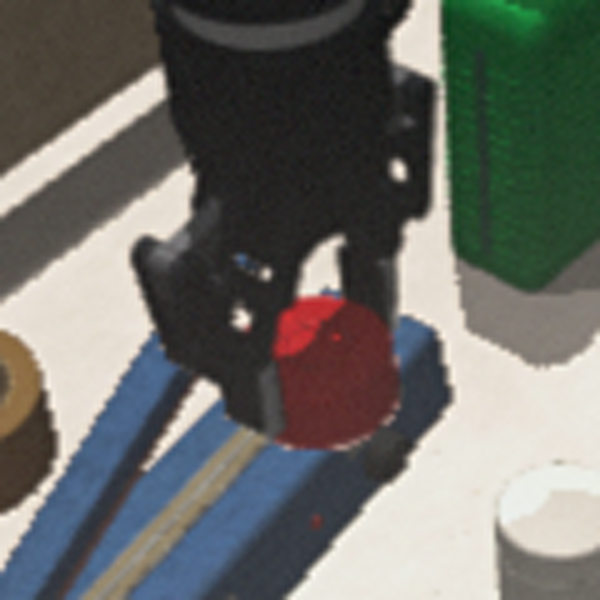

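>>> drive_tool(moves=[[0,0,69,0.137,-0.5255,0,0],[0,0,69,0.137,-0.5255,0,0],[0,0,69,0.137,-0.5255,0,0],[0,0,69,0.137,-0.5255,0,0],[0,0,69,0.137,-0.5255,0,0],[0,0,69,0.137,-0.5255,0,0],[0,0,69,0.137,-0.5255,0,0],[0,0,69,0.137,-0.5255,0,0],[0,0,69,0.137,-0.5255,0,0],[0,0,69,0.137,-0.5255,0,0],[0,0,69,0.137,-0.5255,0,0],[0,0,69,0.137,-0.5255,0,0]])

```text
t: 5.6
ee_pos: [0.5227, -0.4529, 0.2207]
ee_rot: [0.569, 0.822, 0.0, 0.0]
force: [0.3, 0.4, 0.3]
width: 0.06
```

Run:
```python
from h import *
p,d,K,T=wrist("pics/w4.png");np.save("pics/w4.npy",d)
go(.5265,-.448,.0055,111)
```

```text
t 5.65 pos [ 0.5237 -0.45    0.2209] yaw 110.8 tilt 0.19 w 0.0596 F [ 0.2  0.5 -0.1] q [-0.73  0.51  1.28  0.    1.35 -1.09]
  rot [ 0.1 -0.1 -0.2] shift [0.0004 0.0028 0.2154] dist 0.215
```

View pics/w4.png

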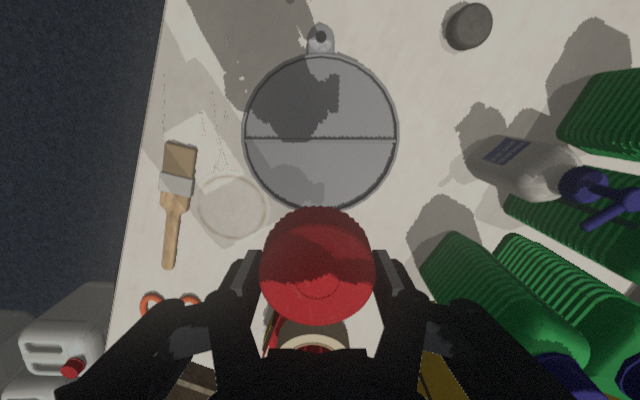

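Run:
```python
from h import *
K=np.array(robot.camera_params("wrist")["K"]);s=robot.observe()
T=np.eye(4);T[:3,:3]=R.from_quat(s["ee_rot"]).as_matrix();T[:3,3]=s["ee_pos"];T=T@np.array(robot.camera_params("wrist")["hand_eye"])
for n,u,v,z in [("div",321,138,.012),("divL",246,138,.012),("divR",396,139,.012),("L",243,135,.014),("R",399,135,.014),("top",321,56,.014),("tab",320,37,.008)]: print(n,ray(None,u,v,z,K,T).round(4))
go(.5265,-.448,.0055,111)
```

```text
div [ 0.5122 -0.4044  0.012 ]
divL [ 0.4266 -0.4368  0.012 ]
divR [ 0.5985 -0.3731  0.012 ]
L [ 0.4226 -0.4343  0.014 ]
R [ 0.5992 -0.3675  0.014 ]
top [ 0.48   -0.3207  0.014 ]
tab [ 0.472  -0.3025  0.008 ]
t 5.65 pos [ 0.5237 -0.45    0.2209] yaw 110.8 tilt 0.19 w 0.0596 F [ 0.2  0.5 -0.1] q [-0.73  0.51  1.28  0.    1.35 -1.09]
  rot [ 0.1 -0.1 -0.2] shift [0.0004 0.0028 0.2154] dist 0.215
```

>>> drive_tool(moves=[[0,0,0,0,0.0028,0.04,0],[0,0,0,0,0.0028,0.08,0],[0,0,0,0,0.0028,0.12,0],[0,0,0,0,0.0028,0.15,0],[0,0,0,0,0.0028,0.175,0],[0,0,0,0,0.0028,0.19,0],[0,0,0,0,0.0028,0.2,0],[0,0,0,0,0.0028,0.208,0],[0,0,0,0,0.0028,0.213,0],[0,0,0,0,0.0028,0.213,0],[0,0,0,0,0.0028,0.213,0]])

```text
t: 6.75
ee_pos: [0.5272, -0.4488, 0.0088]
ee_rot: [0.568, 0.823, 0.002, 0.001]
force: [0.2, -0.3, -0.3]
width: 0.0599
```

Run:
```python
from h import *
go(.5265,-.448,.0055,111)
```

```text
t 6.75 pos [ 0.5272 -0.4488  0.0088] yaw 110.7 tilt 0.2 w 0.0599 F [ 0.2 -0.3 -0.3] q [-0.72  0.68  1.53  0.    0.92 -1.09]
  rot [ 0.2 -0.  -0.3] shift [ 0.001  -0.0004  0.0033] dist 0.003
```

Still about 4 mm above the floor; lower until light contact, then open and lift.

>>> drive_tool(moves=[[0,0,0,0,0,0.002,0],[0,0,0,0,0,0.004,0],[0,0,0,0,0,0.004,0]])

```text
t: 7.05
ee_pos: [0.5274, -0.449, 0.0082]
ee_rot: [0.568, 0.823, 0.001, 0.002]
force: [-4.3, 3.8, 13.6]
width: 0.0598
```

Run:
```python
from h import *
go(.5265,-.448,.0055,111)
```

```text
t 7.05 pos [ 0.5274 -0.449   0.0082] yaw 110.7 tilt 0.25 w 0.0598 F [-4.3  3.8 13.6] q [-0.72  0.69  1.53  0.    0.92 -1.09]
  rot [ 0.2  0.1 -0.3] shift [ 0.0013 -0.0005  0.0027] dist 0.003
```

Contact at 14 N; release.

>>> drive_tool(moves=[[0,0,0,0,0,-0.001,0],[0,0,0,0,0,-0.001,1],[0,0,0,0,0,-0.001,1],[0,0,0,0,0,-0.001,1],[0,0,0,0,0,-0.001,1],[0,0,0,0,0,-0.03,1],[0,0,0,0,0,-0.07,1],[0,0,0,0,0,-0.12,1],[0,0,0,0,0,-0.17,1],[0,0,0,0,0,-0.22,1]])

```text
t: 8.05
ee_pos: [0.5262, -0.4489, 0.2299]
ee_rot: [0.568, 0.823, 0.001, 0.001]
force: [0.3, -0.9, 0.1]
width: 0.0856
```

Run:
```python
from h import *
p,d,K,T=wrist("pics/w5.png");P=cloud(d,K,T);hsv=cv2.cvtColor(p,cv2.COLOR_RGB2HSV)
m=((hsv[...,0]<8)|(hsv[...,0]>172))&(hsv[...,1]>120)&(d>0)&(P[...,2]>.02)&(np.linalg.norm(P[...,:2]-[.5265,-.448],axis=2)<.06)
q=P[m];print(np.median(q,0).round(4),q.min(0).round(3),q.max(0).round(3))
go(.631,-.034,.23,111)
go(.631,-.034,.23,60)
```

```text
[ 0.5264 -0.4459  0.0299] [ 0.469 -0.478  0.02 ] [ 0.585 -0.417  0.326]
t 8.1 pos [ 0.5292 -0.4516  0.2404] yaw 110.7 tilt 1.14 w 0.0853 F [ 2.2 -1.5  6.8] q [-0.72  0.5   1.25  0.    1.37 -1.09]
  rot [ 0.7  0.9 -0.3] shift [0.3546 0.243  0.0077] dist 0.43
t 8.1 pos [ 0.5292 -0.4516  0.2404] yaw 110.7 tilt 1.14 w 0.0853 F [ 2.2 -1.5  6.8] q [-0.72  0.5   1.25  0.    1.37 -1.09]
  rot [ 1.1  0.5 50.7] shift [0.3546 0.243  0.0077] dist 0.43
```

View pics/w5.png

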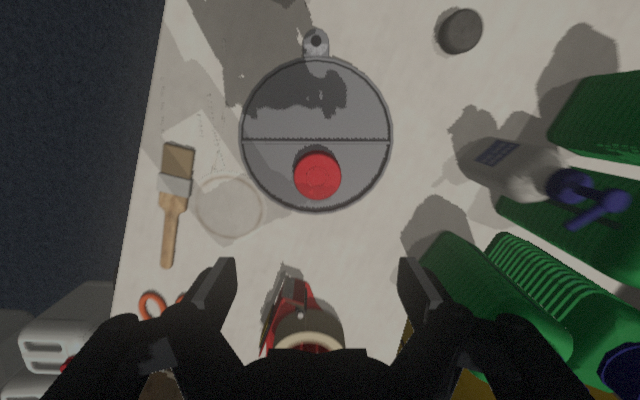

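>>> drive_tool(moves=[[1,0.5,50.7,0.3545,0.243,0.01,1],[1,0.5,50.7,0.3545,0.243,0.01,1],[1,0.5,50.7,0.3545,0.243,0.01,1],[1,0.5,50.7,0.3545,0.243,0.01,1],[1,0.5,50.7,0.3545,0.243,0.01,1],[1,0.5,50.7,0.3545,0.243,0.01,1],[1,0.5,50.7,0.3545,0.243,0.01,1],[1,0.5,50.7,0.3545,0.243,0.01,1],[1,0.5,50.7,0.3545,0.243,0.01,1],[1,0.5,50.7,0.3545,0.243,0.03,1],[1,0.5,50.7,0.3545,0.243,0.03,1],[1,0.5,50.7,0.3545,0.243,0.03,1]])

```text
t: 9.3
ee_pos: [0.631, -0.0345, 0.2072]
ee_rot: [0.866, 0.5, -0.001, 0.0]
force: [-0.5, -0.2, 0.1]
width: 0.0854
```

Run:
```python
from h import *
p,d,K,T=wrist("pics/w6.png");P=cloud(d,K,T)
for nm,c,z0,z1,r in [("jar",(.631,-.034),.074,.095,.05),("bottlecap",(.636,-.143),.108,.13,.03),("stopper",(.618,-.242),.02,.035,.035)]:
    m=(d>0)&(P[...,2]>z0)&(P[...,2]<z1)&(np.linalg.norm(P[...,:2]-c,axis=2)<r)
    if m.sum()>20:
        q=P[m].astype(np.float32);print(nm,m.sum(),cv2.minEnclosingCircle(q[:,:2].copy()),np.median(q,0).round(4))
go(.631,-.034,.025,60)
```

```text
jar 2923 ((0.6315978169441223, -0.03524566441774368), 0.03128141164779663) [ 0.6325 -0.0335  0.082 ]
bottlecap 848 ((0.636786162853241, -0.14362700283527374), 0.016634784638881683) [ 0.6372 -0.1396  0.1176]
stopper 416 ((0.6175697445869446, -0.24247071146965027), 0.02122381515800953) [ 0.6168 -0.2442  0.026 ]
t 9.35 pos [ 0.6314 -0.035   0.2079] yaw 60.0 tilt 0.08 w 0.0851 F [ 0.1 -0.5  0.3] q [-0.07  0.42  1.46 -0.    1.25  0.45]
  rot [ 0.1  0.  -0. ] shift [ 0.0007 -0.0011  0.1829] dist 0.183
```

View pics/w6.png

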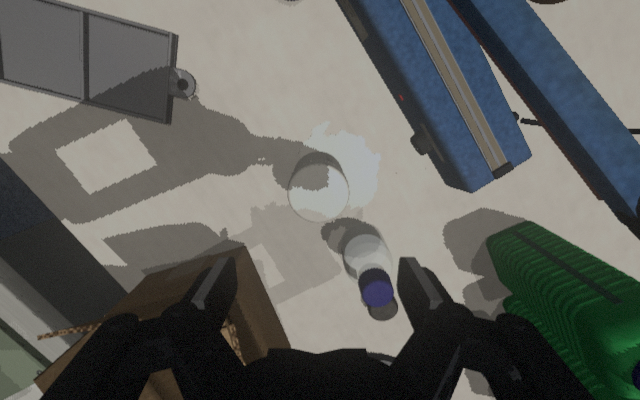

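>>> drive_tool(moves=[[0,0,0,0,0,0.04,1],[0,0,0,0,0,0.08,1],[0,0,0,0,0,0.12,1],[0,0,0,0,0,0.155,1],[0,0,0,0,0,0.182,1],[0,0,0,0,0,0.182,1],[0,0,0,0,0,0.182,0],[0,0,0,0,0,0.182,0],[0,0,0,0,0,0.182,0],[0,0,0,0,0,0.182,0],[0,0,0,0,0,0.182,0]])

```text
t: 10.45
ee_pos: [0.6331, -0.0355, 0.0284]
ee_rot: [0.866, 0.5, 0.002, 0.002]
force: [-1.5, -0.4, 6.3]
width: 0.0626
```

Run:
```python
from h import *
go(.4935,-.362,.25,0)
```

```text
t 10.45 pos [ 0.6331 -0.0355  0.0284] yaw 60.0 tilt 0.33 w 0.0626 F [-1.5 -0.4  6.3] q [-0.07  0.59  1.68 -0.    0.87  0.45]
  rot [ 0.3 -0.2 60. ] shift [-0.3523  0.0435 -0.2218] dist 0.419
```

>>> drive_tool(moves=[[0,0,0,0,0,-0.02,0],[0,0,0,0,0,-0.05,0],[0,0,0,0,0,-0.09,0],[0,0,0,0,0,-0.13,0],[0,0,0,0,0,-0.17,0],[0,0,0,0,0,-0.21,0],[0,0,0,0,0,-0.22,0],[0,0,0,0,0,-0.22,0]])

```text
t: 11.25
ee_pos: [0.6326, -0.0351, 0.2507]
ee_rot: [0.866, 0.5, 0.004, 0.003]
force: [0.8, 0.3, -0.9]
width: 0.0622
```

Run:
```python
from h import *
go(.4935,-.362,.25,0)
p,d,K,T=wrist("pics/w7.png");P=cloud(d,K,T);s=robot.observe()
m=(d>0)&(np.linalg.norm(P-s["ee_pos"]-[0,0,.055],axis=2)<.04)&(P[...,2]>s["ee_pos"][2]+.04)
q=P[m];print(q.mean(0),np.ptp(q,0)); c=q.mean(0);u=np.linalg.svd(q-c,full_matrices=False)[2][2];print(u)
```

```text
t 11.25 pos [ 0.6326 -0.0351  0.2507] yaw 60.0 tilt 0.6 w 0.0622 F [ 0.8  0.3 -0.9] q [-0.07  0.4   1.4  -0.    1.34  0.45]
  rot [ 0.4 -0.5 60. ] shift [-0.3526  0.0429 -0.    ] dist 0.355
[ 0.63779648 -0.02429989  0.31145377] [0.07030536 0.05677514 0.05285929]
[-0.50199608 -0.85271827 -0.14446968]
```

View pics/w7.png

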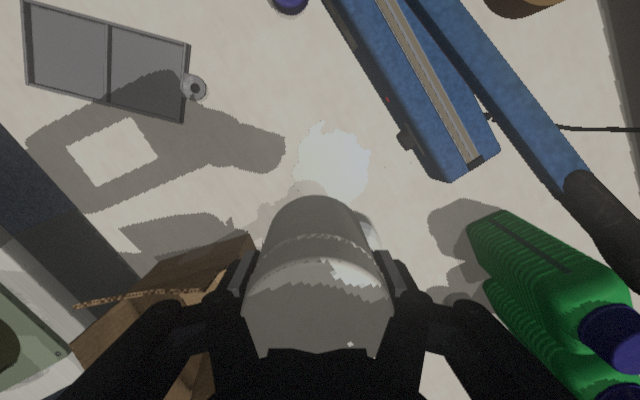

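>>> drive_tool(moves=[[0,0,60,-0.3525,0.043,0,0],[0,0,60,-0.3525,0.043,0,0],[0,0,60,-0.3525,0.043,0,0],[0,0,60,-0.3525,0.043,0,0],[0,0,60,-0.3525,0.043,0,0],[0,0,60,-0.3525,0.043,0,0],[0,0,60,-0.3525,0.043,0,0],[0,0,60,-0.3525,0.043,0,0],[0,0,60,-0.3525,0.043,0,0],[0,0,60,-0.3525,0.043,0,0]])

```text
t: 12.3
ee_pos: [0.4925, -0.3605, 0.2464]
ee_rot: [1.0, 0.001, 0.002, -0.0]
force: [-0.1, 0.3, -1.0]
width: 0.062
```

Run:
```python
from h import *
go(.4935,-.362,.034,0)
```

```text
t 12.3 pos [ 0.4925 -0.3605  0.2464] yaw 0.1 tilt 0.2 w 0.062 F [-0.1  0.3 -1. ] q [-0.65  0.37  1.46  0.    1.32  0.92]
  rot [-0.  -0.2  0.1] shift [2.000e-04 1.700e-03 2.124e-01] dist 0.212
```

>>> drive_tool(moves=[[0,0,0,0,0.0015,0.03,0],[0,0,0,0,0.0015,0.07,0],[0,0,0,0,0.0015,0.11,0],[0,0,0,0,0.0015,0.15,0],[0,0,0,0,0.0015,0.175,0],[0,0,0,0,0.0015,0.19,0],[0,0,0,0,0.0015,0.2,0],[0,0,0,0,0.0015,0.207,0],[0,0,0,0,0.0015,0.211,0],[0,0,0,0,0.0015,0.211,0]])

```text
t: 13.3
ee_pos: [0.4936, -0.3616, 0.0355]
ee_rot: [1.0, 0.001, 0.002, -0.0]
force: [-0.4, -0.6, -0.9]
width: 0.0622
```

Run:
```python
from h import *
go(.4935,-.362,.0324,0)
p,d=robot.read_camera("scene");cv2.imwrite("pics/s8.png",p[:,:,::-1])
```

```text
t 13.3 pos [ 0.4936 -0.3616  0.0355] yaw 0.1 tilt 0.21 w 0.0622 F [-0.4 -0.6 -0.9] q [-0.65  0.55  1.73  0.    0.86  0.91]
  rot [-0.  -0.2  0.1] shift [-0.0001  0.0004  0.0031] dist 0.003
```

View pics/s8.png

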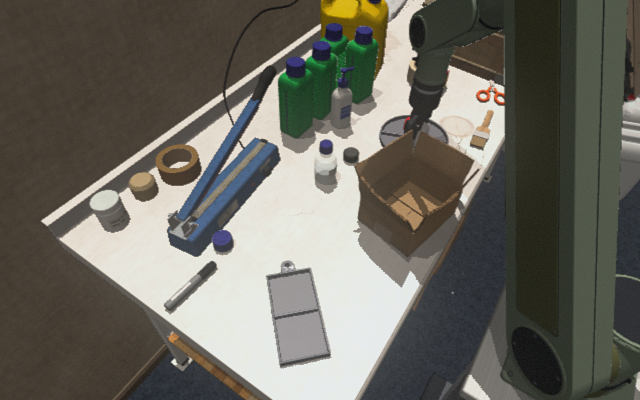

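Jar hidden behind the carton; no contact yet (about 3 mm up). Lower on.

>>> drive_tool(moves=[[0,0,0,0,0,0.0015,0],[0,0,0,0,0,0.003,0],[0,0,0,0,0,0.004,0],[0,0,0,0,0,0.004,0]])

```text
t: 13.75
ee_pos: [0.4939, -0.3621, 0.0326]
ee_rot: [1.0, 0.001, 0.003, 0.0]
force: [-1.2, 1.0, 2.2]
width: 0.0621
```

>>> drive_tool(moves=[[0,0,0,0,0,0.0005,1],[0,0,0,0,0,0,1],[0,0,0,0,0,0,1],[0,0,0,0,0,0,1],[0,0,0,0,0,-0.02,1],[0,0,0,0,0,-0.05,1],[0,0,0,0,0,-0.09,1],[0,0,0,0,0,-0.13,1],[0,0,0,0,0,-0.17,1],[0,0,0,0,0,-0.2,1]])

```text
t: 14.75
ee_pos: [0.4933, -0.3623, 0.2355]
ee_rot: [1.0, 0.001, 0.004, 0.001]
force: [1.4, -0.2, -0.1]
width: 0.0854
```

Run:
```python
from h import *
p,d,K,T=wrist("pics/w9.png");P=cloud(d,K,T)
m=(d>0)&(P[...,2]>.076)&(P[...,2]<.1)&(np.linalg.norm(P[...,:2]-[.4935,-.362],axis=2)<.05)
q=P[m].astype(np.float32);print(m.sum(),cv2.minEnclosingCircle(q[:,:2].copy()),np.median(q,0).round(4))
go(.637,-.1435,.25,30)
```

```text
2542 ((0.4938027858734131, -0.36079710721969604), 0.03129394352436066) [ 0.4957 -0.3609  0.0861]
t 14.8 pos [ 0.4951 -0.3637  0.2405] yaw 0.1 tilt 0.95 w 0.0854 F [ 0.6 -1.7  2.8] q [-0.65  0.37  1.47  0.    1.29  0.91]
  rot [  0.6  -0.7 -29.9] shift [ 0.1424 -0.2199 -0.0091] dist 0.262
```

View pics/w9.png

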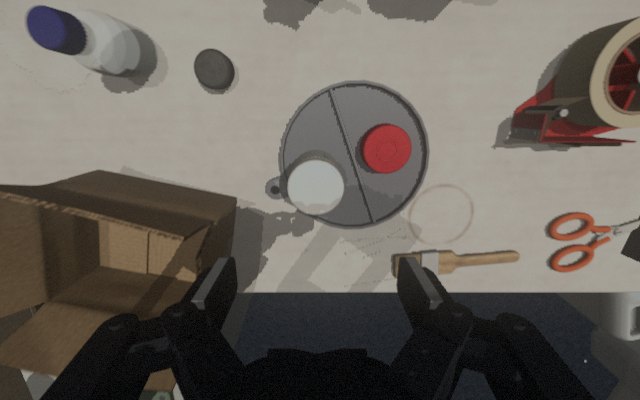

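Run:
```python
from h import *
go(.637,-.1435,.23,90)
```

```text
t 14.8 pos [ 0.4951 -0.3637  0.2405] yaw 0.1 tilt 0.95 w 0.0854 F [ 0.6 -1.7  2.8] q [-0.65  0.37  1.47  0.    1.29  0.91]
  rot [  1.   -0.3 -89.9] shift [ 0.1421 -0.2201  0.0109] dist 0.262
```

>>> drive_tool(moves=[[1,-0.3,-89.9,0.142,-0.22,0.01,1],[1,-0.3,-89.9,0.142,-0.22,0.01,1],[1,-0.3,-89.9,0.142,-0.22,0.01,1],[1,-0.3,-89.9,0.142,-0.22,0.01,1],[1,-0.3,-89.9,0.142,-0.22,0.01,1],[1,-0.3,-89.9,0.142,-0.22,0.01,1],[1,-0.3,-89.9,0.142,-0.22,0.01,1],[1,-0.3,-89.9,0.142,-0.22,0.01,1],[1,-0.3,-89.9,0.142,-0.22,0.01,1],[1,-0.3,-89.9,0.142,-0.22,0.01,1],[1,-0.3,-89.9,0.142,-0.22,0.01,1],[1,-0.3,-89.9,0.142,-0.22,0.01,1]])

```text
t: 16.0
ee_pos: [0.6368, -0.1435, 0.2305]
ee_rot: [0.707, 0.707, -0.0, -0.0]
force: [-0.5, -0.6, 0.1]
width: 0.0854
```

Run:
```python
from h import *
p,d,K,T=wrist("pics/w10.png");P=cloud(d,K,T)
m=(d>0)&(P[...,2]>.112)&(P[...,2]<.125)&(np.linalg.norm(P[...,:2]-[.637,-.1435],axis=2)<.03)
q=P[m].astype(np.float32);print(m.sum(),cv2.minEnclosingCircle(q[:,:2].copy()),np.median(q,0).round(4))
for z0,z1 in [(.1,.11),(.09,.1),(.08,.09),(.07,.08),(.06,.07)]:
    m=(d>0)&(P[...,2]>z0)&(P[...,2]<z1)&(np.linalg.norm(P[...,:2]-[.637,-.1435],axis=2)<.05)
    if m.sum()>5: print(z0,m.sum(),np.linalg.norm(P[m][:,:2]-[.637,-.1435],axis=1).mean().round(4))
go(.637,-.1435,.088,90)
```

```text
850 ((0.6365805864334106, -0.1440340280532837), 0.01625611074268818) [ 0.6367 -0.1424  0.1178]
0.1 86 0.0158
0.09 30 0.016
0.08 116 0.0152
0.07 616 0.021
0.06 313 0.0262
t 16.05 pos [ 0.6367 -0.1435  0.2305] yaw 89.9 tilt 0.03 w 0.0854 F [-0.4  0.3  0.5] q [-0.24  0.44  1.37  0.    1.33 -0.24]
  rot [-0.  -0.  -0.1] shift [-0.      0.0003  0.1425] dist 0.143
```

View pics/w10.png

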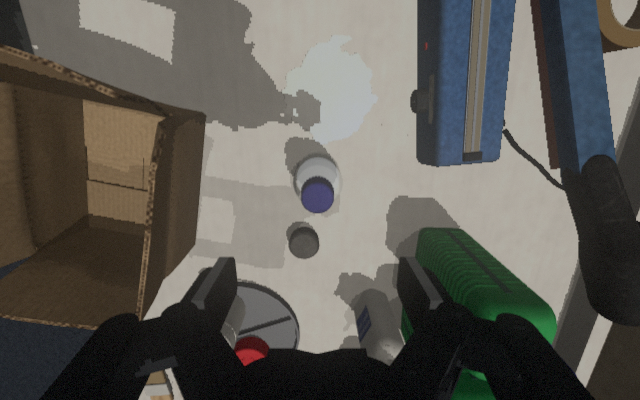

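>>> drive_tool(moves=[[0,0,0,0,0,0.04,1],[0,0,0,0,0,0.08,1],[0,0,0,0,0,0.115,1],[0,0,0,0,0,0.135,1],[0,0,0,0,0,0.143,1],[0,0,0,0,0,0.143,1],[0,0,0,0,0,0.143,0],[0,0,0,0,0,0.143,0],[0,0,0,0,0,0.143,0],[0,0,0,0,0,0.143,0],[0,0,0,0,0,0.143,0],[0,0,0,0,0,0.143,0]])

```text
t: 17.25
ee_pos: [0.6374, -0.1436, 0.089]
ee_rot: [0.708, 0.707, 0.001, 0.001]
force: [-0.6, 0.4, 5.4]
width: 0.0288
```

Run:
```python
from h import *
go(.5085,.1748,.28,115)
```

```text
t 17.25 pos [ 0.6374 -0.1436  0.089 ] yaw 89.9 tilt 0.11 w 0.0288 F [-0.6  0.4  5.4] q [-0.24  0.55  1.57  0.    1.02 -0.24]
  rot [  0.1   0.  -25.1] shift [ 0.3182 -0.129  -0.1913] dist 0.393
```

>>> drive_tool(moves=[[0,0,0,0,0,-0.01,0],[0,0,0,0,0,-0.03,0],[0,0,0,0,0,-0.06,0],[0,0,0,0,0,-0.09,0],[0,0,0,0,0,-0.12,0],[0,0,0,0,0,-0.145,0],[0,0,0,0,0,-0.155,0],[0,0,0,0,0,-0.155,0]])

```text
t: 18.05
ee_pos: [0.6375, -0.1437, 0.2454]
ee_rot: [0.708, 0.707, 0.001, 0.002]
force: [0.2, -0.1, -1.1]
width: 0.0287
```

Run:
```python
from h import *
p,d=robot.read_camera("scene");cv2.imwrite("pics/s11.png",cv2.resize(p[60:260,220:420,::-1],None,fx=3,fy=3))
go(.5085,.1748,.245,115)
```

```text
t 18.1 pos [ 0.6368 -0.1435  0.2437] yaw 89.9 tilt 0.09 w 0.0292 F [-0.6  0.5 -2. ] q [-0.24  0.44  1.35  0.    1.35 -0.24]
  rot [  0.1   0.  -25.1] shift [ 0.3181 -0.1288 -0.0016] dist 0.343
```

View pics/s11.png

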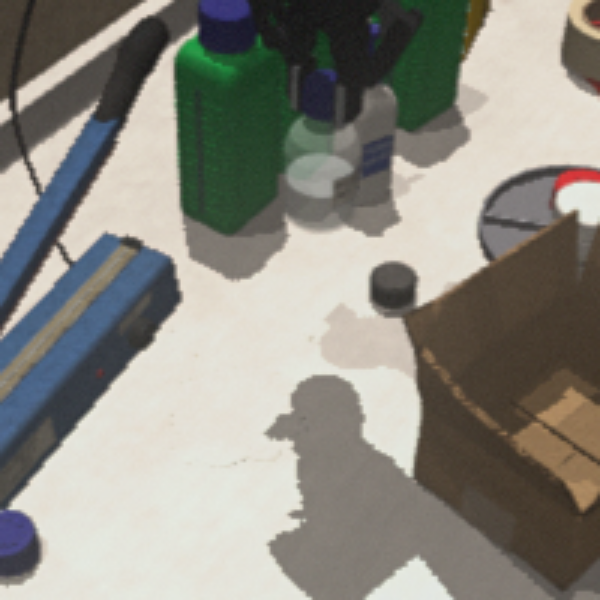

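>>> drive_tool(moves=[[0,0,-2,0.02,-0.008,0,0],[0,0,-5,0.055,-0.022,0,0],[0,0,-9,0.09,-0.036,0,0],[0,0,-12,0.125,-0.051,0,0],[0,0,-15,0.16,-0.065,0,0],[0,0,-18,0.195,-0.079,0,0],[0,0,-21,0.23,-0.093,0,0],[0,0,-23,0.265,-0.107,0,0],[0,0,-25,0.295,-0.119,0,0],[0,0,-25,0.312,-0.126,0,0],[0,0,-25,0.318,-0.129,0,0],[0,0,-25,0.318,-0.129,0,0]])

```text
t: 19.3
ee_pos: [0.5075, 0.1748, 0.242]
ee_rot: [0.537, 0.843, -0.001, -0.0]
force: [0.4, 0.1, -2.2]
width: 0.0292
```

Run:
```python
from h import *
go(.5085,.1748,.093,115)
p,d,K,T=wrist("pics/w12.png")
p,d=robot.read_camera("scene");cv2.imwrite("pics/s12.png",cv2.resize(p[150:400,180:420,::-1],None,fx=2.4,fy=2.4))
```

```text
t 19.3 pos [0.5075 0.1748 0.242 ] yaw 115.0 tilt 0.1 w 0.0292 F [ 0.4  0.1 -2.2] q [ 0.31  0.25  1.63 -0.    1.26 -0.12]
  rot [-0.1  0.  -0. ] shift [-0.0003  0.0011  0.149 ] dist 0.149
```

View pics/s12.png

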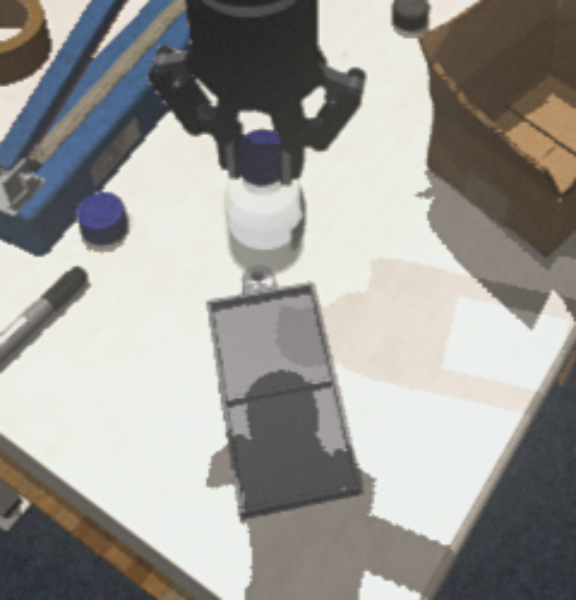

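View pics/w12.png

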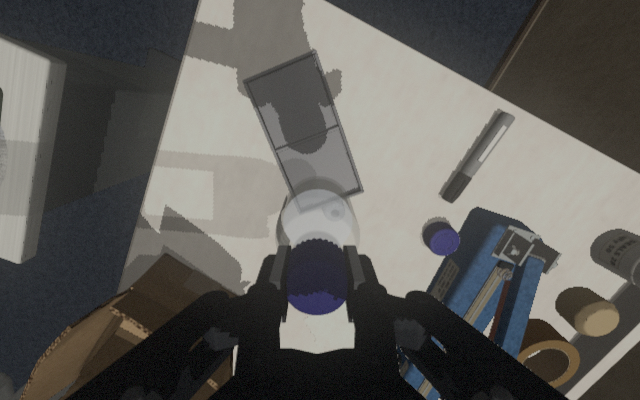

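Run:
```python
from h import *
K=np.array(robot.camera_params("wrist")["K"]);s=robot.observe()
T=np.eye(4);T[:3,:3]=R.from_quat(s["ee_rot"]).as_matrix();T[:3,3]=s["ee_pos"];T=T@np.array(robot.camera_params("wrist")["hand_eye"])
a=np.radians(-44.5);ex=np.array([np.cos(a),np.sin(a)]);ey=np.array([-ex[1],ex[0]])
for n,u,v,z in [("c1",246,80,.014),("c2",316,51,.014),("c3",361,189,.014),("d1",276,148,.012),("d2",340,124,.012)]:
    w=ray(None,u,v,z,K,T)[:2];print(n,w.round(4),'tray xy',(w-[.4757,.207])@ex.round(4),(w-[.4757,.207])@ey)
go(.5085,.1748,.093,115)
```

```text
c1 [0.3828 0.24  ] tray xy -0.08938197250960848 -0.041540341186360644
c2 [0.4466 0.3041] tray xy -0.08884397143636057 0.048893765881455824
c3 [0.5732 0.177 ] tray xy 0.09061075681549727 0.046909536139487784
d1 [0.4466 0.1792] tray xy -0.0013150187894731124 -0.04023253562874532
d2 [0.5092 0.2417] tray xy -0.0004489961452894445 0.048259038735244765
t 19.4 pos [0.5084 0.1738 0.2426] yaw 114.9 tilt 0.08 w 0.0291 F [-0.6 -0.2 -1.6] q [ 0.31  0.25  1.63 -0.    1.26 -0.12]
  rot [-0.   0.1 -0.1] shift [0.001  0.0006 0.1496] dist 0.15
```

>>> drive_tool(moves=[[0,0,0,0,0,0.025,0],[0,0,0,0,0,0.055,0],[0,0,0,0,0,0.085,0],[0,0,0,0,0,0.11,0],[0,0,0,0,0,0.127,0],[0,0,0,0,0,0.138,0],[0,0,0,0,0,0.144,0],[0,0,0,0,0,0.147,0],[0,0,0,0,0,0.147,0],[0,0,0,0,0,0.147,0]])

```text
t: 20.4
ee_pos: [0.509, 0.1738, 0.0964]
ee_rot: [0.538, 0.843, 0.0, 0.001]
force: [-0.2, 0.1, -2.1]
width: 0.0289
```

>>> drive_tool(moves=[[0,0,0,0,0,0.001,0],[0,0,0,0,0,0.002,0],[0,0,0,0,0,0.003,0],[0,0,0,0,0,0.003,0]])

```text
t: 20.8
ee_pos: [0.5089, 0.1738, 0.0933]
ee_rot: [0.538, 0.843, 0.0, 0.001]
force: [-0.1, -0.4, -1.9]
width: 0.0291
```

>>> drive_tool(moves=[[0,0,0,0,0,0.001,0],[0,0,0,0,0,0.002,0],[0,0,0,0,0,0.002,0]])

```text
t: 21.1
ee_pos: [0.5091, 0.1743, 0.093]
ee_rot: [0.538, 0.843, 0.001, 0.001]
force: [-3.4, 0.3, 9.5]
width: 0.0285
```

Contact (9.5 N); open and lift.

>>> drive_tool(moves=[[0,0,0,0,0,-0.0005,0],[0,0,0,0,0,-0.0005,1],[0,0,0,0,0,-0.0005,1],[0,0,0,0,0,-0.0005,1],[0,0,0,0,0,-0.0005,1],[0,0,0,0,0,-0.02,1],[0,0,0,0,0,-0.05,1],[0,0,0,0,0,-0.09,1],[0,0,0,0,0,-0.13,1],[0,0,0,0,0,-0.14,1]])

```text
t: 22.1
ee_pos: [0.5109, 0.175, 0.2378]
ee_rot: [0.538, 0.843, 0.004, 0.004]
force: [0.4, 0.1, 0.5]
width: 0.0852
```

Run:
```python
from h import *
p,d,K,T=wrist("pics/w13.png");P=cloud(d,K,T)
m=(d>0)&(P[...,2]>.112)&(P[...,2]<.13)&(np.linalg.norm(P[...,:2]-[.5085,.1748],axis=2)<.03)
q=P[m].astype(np.float32);print(m.sum(),cv2.minEnclosingCircle(q[:,:2].copy()),np.median(q,0).round(4))
p,d=robot.read_camera("scene");cv2.imwrite("pics/s13.png",cv2.resize(p[150:400,180:420,::-1],None,fx=2.4,fy=2.4))
go(.6175,-.2425,.2,60)
```

```text
878 ((0.5088760256767273, 0.17604050040245056), 0.016172952950000763) [0.5082 0.1775 0.1218]
t 22.2 pos [0.5096 0.1745 0.2347] yaw 114.9 tilt 0.4 w 0.0857 F [-0.2 -0.  -0.3] q [ 0.31  0.26  1.65 -0.    1.23 -0.12]
  rot [ 0.4 -0.1 54.9] shift [-0.4237 -0.0777  0.0348] dist 0.432
```

View pics/s13.png

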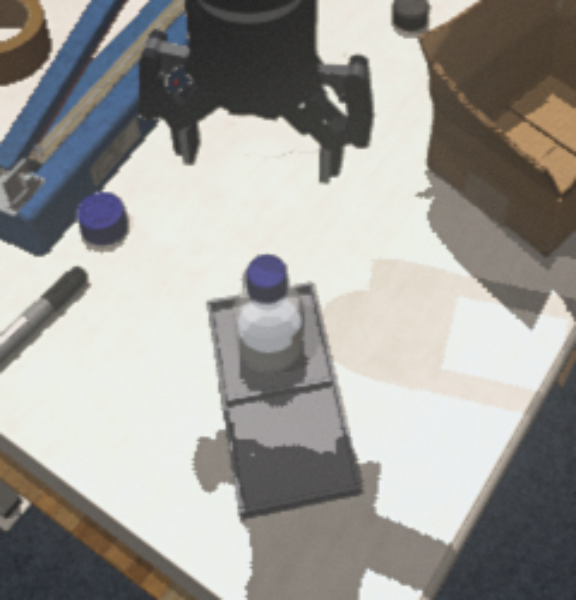

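Run:
```python
from h import *
go(.6175,-.2425,.2,90)
d=np.load("pics/top0.npy");K,T=cam("top");P=cloud(d,K,T)
m=(d>0)&(P[...,2]>.03)&(P[...,0]>.645)&(P[...,0]<.78)&(P[...,1]<-.17)&(P[...,1]>-.33);print(P[m].min(0),P[m][P[m][:,0].argmin()])
```

```text
t 22.2 pos [0.5096 0.1745 0.2347] yaw 114.9 tilt 0.4 w 0.0857 F [-0.2 -0.  -0.3] q [ 0.31  0.26  1.65 -0.    1.23 -0.12]
  rot [ 0.4 -0.  24.9] shift [-0.4237 -0.0777  0.0348] dist 0.432
[ 0.70704791 -0.32998742  0.03071329] [ 0.70704791 -0.32975594  0.03631968]
```

>>> drive_tool(moves=[[0.4,0,24.9,-0.4235,-0.0775,0,0.75],[0.4,0,24.9,-0.4235,-0.0775,0,0.75],[0.4,0,24.9,-0.4235,-0.0775,0,0.75],[0.4,0,24.9,-0.4235,-0.0775,0,0.75],[0.4,0,24.9,-0.4235,-0.0775,0,0.75],[0.4,0,24.9,-0.4235,-0.0775,0,0.75],[0.4,0,24.9,-0.4235,-0.0775,0,0.75],[0.4,0,24.9,-0.4235,-0.0775,0,0.75],[0.4,0,24.9,-0.4235,-0.0775,0.03,0.75],[0.4,0,24.9,-0.4235,-0.0775,0.06,0.75],[0.4,0,24.9,-0.4235,-0.0775,0.06,0.75],[0.4,0,24.9,-0.4235,-0.0775,0.06,0.75]])

```text
t: 23.4
ee_pos: [0.6169, -0.2416, 0.1731]
ee_rot: [0.707, 0.707, -0.001, -0.002]
force: [0.7, -0.2, 0.7]
width: 0.0639
```

Run:
```python
from h import *
p,d,K,T=wrist("pics/w14.png");P=cloud(d,K,T)
m=(d>0)&(P[...,2]>.02)&(P[...,2]<.035)&(np.linalg.norm(P[...,:2]-[.6175,-.2425],axis=2)<.035)
q=P[m].astype(np.float32);print(m.sum(),cv2.minEnclosingCircle(q[:,:2].copy()),np.median(q,0).round(4))
go(.6175,-.2425,.008,90)
```

```text
1179 ((0.6176290512084961, -0.24311402440071106), 0.021495088934898376) [ 0.6175 -0.2413  0.0259]
t 23.45 pos [ 0.6179 -0.2417  0.1749] yaw 90.0 tilt 0.03 w 0.0642 F [-0.6  0.6  0.6] q [-0.39  0.49  1.43  0.    1.22 -0.39]
  rot [-0. -0. -0.] shift [-0.0009 -0.0003  0.1669] dist 0.167
```

View pics/w14.png

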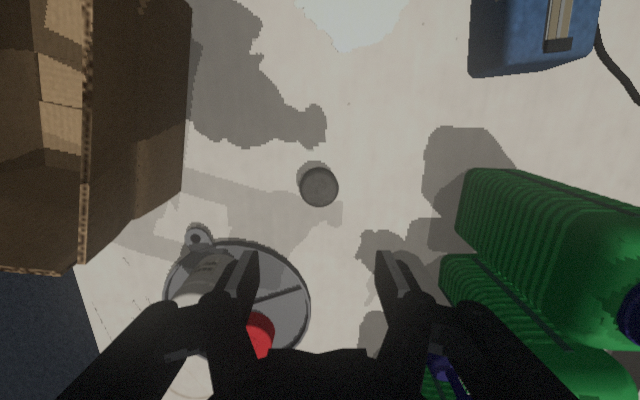

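>>> drive_tool(moves=[[0,0,0,-0.001,0,0.04,0.75],[0,0,0,-0.001,0,0.08,0.75],[0,0,0,-0.001,0,0.12,0.75],[0,0,0,-0.001,0,0.15,0.75],[0,0,0,-0.001,0,0.17,0.75],[0,0,0,-0.001,0,0.17,0.75],[0,0,0,-0.001,0,0.17,0],[0,0,0,-0.001,0,0.17,0],[0,0,0,-0.001,0,0.17,0],[0,0,0,-0.001,0,0.17,0],[0,0,0,-0.001,0,0.17,0]])

```text
t: 24.55
ee_pos: [0.6196, -0.243, 0.0078]
ee_rot: [0.707, 0.707, 0.001, 0.002]
force: [-0.1, 0.0, 7.1]
width: 0.0411
```

>>> drive_tool(moves=[[0,0,0,0,0,-0.02,0],[0,0,0,0,0,-0.06,0],[0,0,0,0,0,-0.1,0],[0,0,0,0,0,-0.14,0],[0,0,0,0,0,-0.18,0],[0,0,0,0,0,-0.22,0],[0,0,0,0,0,-0.22,0]])

```text
t: 25.25
ee_pos: [0.6214, -0.2439, 0.2361]
ee_rot: [0.707, 0.707, 0.004, 0.009]
force: [0.7, -0.8, 0.5]
width: 0.0407
```

Run:
```python
from h import *
p,d,K,T=wrist("pics/w15.png");P=cloud(d,K,T);s=robot.observe()
m=(d>0)&(np.linalg.norm(P[...,:2]-s["ee_pos"][:2],axis=2)<.015)&(abs(P[...,2]-s["ee_pos"][2]-.02)<.02)
q=P[m];c=q.mean(0);n=np.linalg.svd(q-c,full_matrices=False)[2][2];print(c-s["ee_pos"],n)
go(.4429,.2392,.22,135.5)
```

```text
[-7.09962559e-06  5.00914580e-04  2.19327469e-02] [-0.01791733  0.00746313  0.99981162]
t 25.3 pos [ 0.62   -0.2434  0.2326] yaw 90.0 tilt 0.79 w 0.0408 F [-0.5  0.5 -0.8] q [-0.39  0.46  1.34  0.    1.33 -0.39]
  rot [  0.6   0.5 -45.5] shift [ 0.4826 -0.1773  0.008 ] dist 0.514
```

View pics/w15.png

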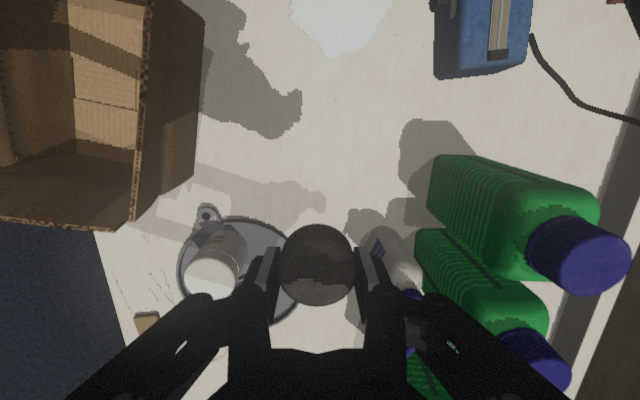

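>>> drive_tool(moves=[[0.6,0.5,-45.5,0.4825,-0.1775,0,0],[0.6,0.5,-45.5,0.4825,-0.1775,0,0],[0.6,0.5,-45.5,0.4825,-0.1775,0,0],[0.6,0.5,-45.5,0.4825,-0.1775,0,0],[0.6,0.5,-45.5,0.4825,-0.1775,0,0],[0.6,0.5,-45.5,0.4825,-0.1775,0,0],[0.6,0.5,-45.5,0.4825,-0.1775,0,0],[0.6,0.5,-45.5,0.4825,-0.1775,0,0],[0.6,0.5,-45.5,0.4825,-0.1775,0,0],[0.6,0.5,-45.5,0.4825,-0.1775,0,0],[0.6,0.5,-45.5,0.4825,-0.1775,0,0],[0.6,0.5,-45.5,0.4825,-0.1775,0,0]])

```text
t: 26.5
ee_pos: [0.4414, 0.2403, 0.2273]
ee_rot: [0.377, 0.926, -0.001, -0.0]
force: [-0.1, -0.6, 0.2]
width: 0.0408
```

Run:
```python
from h import *
p,d,K,T=wrist("pics/w16.png")
go(.4429,.2392,.0135,135.5)
```

```text
t 26.55 pos [0.4421 0.2389 0.2274] yaw 135.6 tilt 0.14 w 0.0408 F [-0.1 -0.8 -0.2] q [ 0.47  0.21  1.73 -0.    1.2  -0.32]
  rot [-0.1  0.1  0.1] shift [-2.000e-04  1.200e-03  2.139e-01] dist 0.214
```

View pics/w16.png

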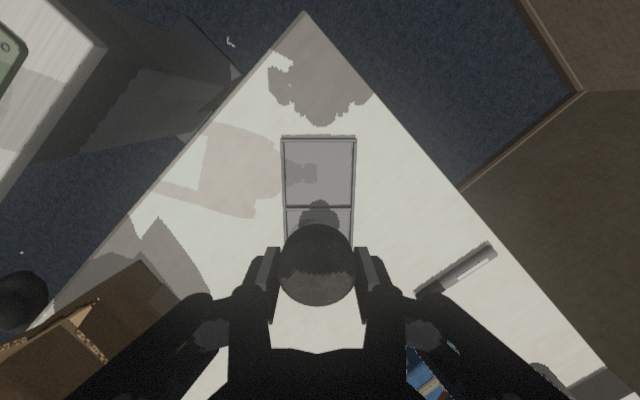

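>>> drive_tool(moves=[[0,0,0,0,0.001,0.04,0],[0,0,0,0,0.001,0.08,0],[0,0,0,0,0.001,0.12,0],[0,0,0,0,0.001,0.155,0],[0,0,0,0,0.001,0.18,0],[0,0,0,0,0.001,0.195,0],[0,0,0,0,0.001,0.205,0],[0,0,0,0,0.001,0.21,0],[0,0,0,0,0.001,0.213,0],[0,0,0,0,0.001,0.213,0],[0,0,0,0,0.001,0.213,0]])

```text
t: 27.65
ee_pos: [0.4432, 0.2393, 0.015]
ee_rot: [0.378, 0.926, -0.001, 0.001]
force: [0.4, -0.2, -0.9]
width: 0.0409
```

>>> drive_tool(moves=[[0,0,0,0,0,0.001,0],[0,0,0,0,0,0.002,0],[0,0,0,0,0,0.003,0],[0,0,0,0,0,0.003,0]])

```text
t: 28.05
ee_pos: [0.4431, 0.2393, 0.012]
ee_rot: [0.378, 0.926, -0.001, 0.001]
force: [-0.5, -0.4, -0.9]
width: 0.0408
```

>>> drive_tool(moves=[[0,0,0,0,0,0.001,0],[0,0,0,0,0,0.0015,0],[0,0,0,0,0,0.0015,0]])

```text
t: 28.35
ee_pos: [0.4431, 0.2393, 0.0117]
ee_rot: [0.378, 0.926, -0.001, 0.001]
force: [-3.4, -1.4, 11.8]
width: 0.0407
```

>>> drive_tool(moves=[[0,0,0,0,0,-0.0005,0.58],[0,0,0,0,0,-0.0005,0.58],[0,0,0,0,0,-0.0005,0.58],[0,0,0,0,0,-0.0005,0.58],[0,0,0,0,0,-0.015,0.58],[0,0,0,0,0,-0.04,0.58],[0,0,0,0,0,-0.08,0.58],[0,0,0,0,0,-0.12,0.58],[0,0,0,0,0,-0.16,0.58],[0,0,0,0,0,-0.2,0.58],[0,0,0,0,0,-0.22,0.58]])

```text
t: 29.45
ee_pos: [0.444, 0.2403, 0.2353]
ee_rot: [0.378, 0.926, 0.002, 0.003]
force: [1.0, -0.1, 0.3]
width: 0.0497
```

Run:
```python
from h import *
p,d,K,T=wrist("pics/w17.png");P=cloud(d,K,T)
m=(d>0)&(P[...,2]>.024)&(P[...,2]<.04)&(np.linalg.norm(P[...,:2]-[.443,.239],axis=2)<.035)
q=P[m].astype(np.float32);print(m.sum(),cv2.minEnclosingCircle(q[:,:2].copy()),np.median(q,0).round(4))
p,d=robot.read_camera("scene");cv2.imwrite("pics/s17.png",p[:,:,::-1])
go(.3,-.5,.23,60)
```

```text
862 ((0.4427831470966339, 0.23888880014419556), 0.021600686013698578) [0.4418 0.2399 0.0298]
t 29.55 pos [0.4445 0.2405 0.2349] yaw 135.6 tilt 0.44 w 0.0493 F [0.6 0.1 0. ] q [ 0.47  0.2   1.72 -0.    1.21 -0.32]
  rot [ 0.5 -0.  75.6] shift [-0.4146 -0.6303  0.0025] dist 0.754
```

View pics/w17.png

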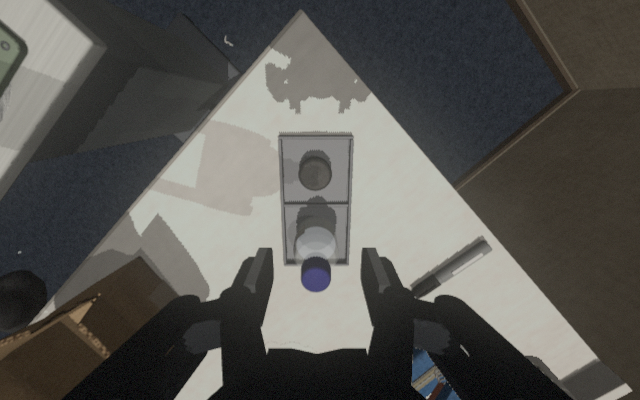

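View pics/s17.png

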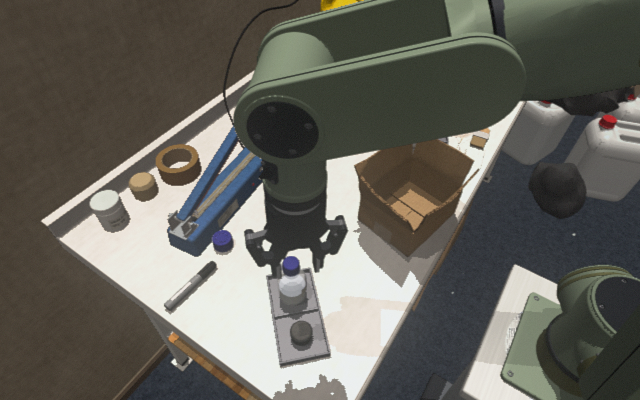

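Run:
```python
from h import *
p,d=robot.read_camera("top");cv2.imwrite("pics/t18.png",p[:,:,::-1])
K,T=cam("top");P=cloud(d,K,T)
for nm,c,z0,z1,r in [("jar",(.4935,-.362),.078,.1,.05),("cap",(.5265,-.448),.02,.04,.04)]:
    m=(d>0)&(P[...,2]>z0)&(P[...,2]<z1)&(np.linalg.norm(P[...,:2]-c,axis=2)<r)
    if m.sum()>10:
        q=P[m].astype(np.float32);print(nm,m.sum(),cv2.minEnclosingCircle(q[:,:2].copy()),np.median(q,0).round(4))
s=robot.observe();print(s["joint_velocities"].round(3),s["force"].round(1))
```

```text
jar 394 ((0.49408361315727234, -0.3592267632484436), 0.03134256973862648) [ 0.4936 -0.3589  0.085 ]
cap 340 ((0.5284105539321899, -0.4475899338722229), 0.03073153644800186) [ 0.5275 -0.4456  0.0289]
[-0.     0.032  0.055  0.001 -0.006  0.002] [-0.2  0.2 -0.2]
```

View pics/t18.png

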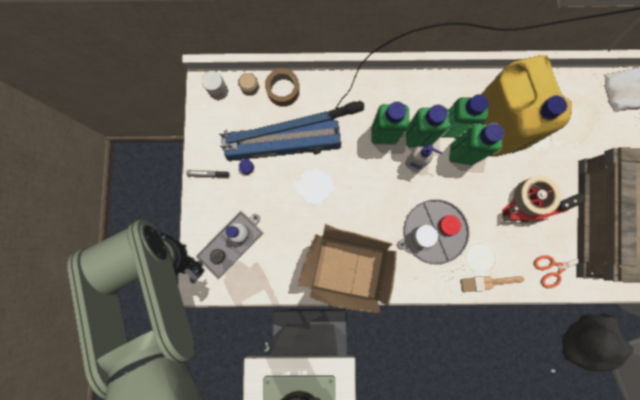

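```bash
python3 -c "
from cell import robot
print(robot.finish_job())"
```

```text
the job is handed in; nothing more can be done
None
```

Both kits are made up and the job was handed in at about 30 s of the 118 s allowed. I placed the red cap, then the jar, the bottle (held by its blue cap) and the stopper. Each was lowered to light contact with the tray floor before I opened the gripper, and each came to rest in its intended compartment.

| Part | Compartment | Top height measured | Expected (part height + 4 mm floor) | Position (x, y) in m |
|---|---|---|---|---|
| Bottle | Rectangular, tab side | 122 mm | 122 mm | 0.509, 0.176 |
| Stopper | Rectangular, other side | 30 mm | 31 mm | 0.443, 0.239 |
| Jar | Round, tab side | 85–86 mm | 86 mm | 0.494, -0.360 |
| Wide cap | Round, other side | 29–30 mm | 30 mm | 0.527, -0.447 |

- **Placement:** every centre is within about 4 mm of the compartment centre I aimed for, about 46 mm from the divider.
- **Other things:** the small blue cap, marker and pump bottle look unmoved in the last overhead picture, compared by eye rather than measured. The gripper was open and clear of everything.
- **Disagreements:** tray corner estimates from the wrist and overhead cameras differed by a few millimetres. The angled camera's fit of the round tray was unusable because the carton hides part of it, so I dropped it. No final check failed.

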